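# Index the tin stand to the next station

### The arm

A 6-joint arm with a two-finger parallel gripper is mounted at the origin on the work surface. World frame = base frame: x ahead of the robot, y to its left, z up, the work surface at z = 0. Lengths are in mm, angles in rad, forces in N, time in s.
With the tool pointing down it reaches from about 300 to 775 mm from the base axis. Payload 14.6 kg.
Tool frame: the origin (TCP) lies on the centre line of the jaws, within the pads' length; the fingertips stand 11 mm ahead of it and the grasp point (between the pads) lies 8 mm behind it; x points along the fingers, y is the direction in which the jaws open and shut, and the axes are right-handed (so a half turn about x gives the same grasp; the last joint's range is limited). The gripper opens to 94 mm and grips with 3 to 60 N. Pads are 16 mm wide; open, the fingers measure 119 mm over their backs; the gripper's body (75 mm by 177 mm) begins 78 mm behind the grasp point.
Start: joints at [1.147, 0.3, 1.521, -0, 1.321, -0.067], TCP at [192.1, 515.351, 216.446] pointing down, gripper open.
Joint ranges: [-3.03, 3.03], [-0.79, 2.21], [0.23, 2.52], [-1.04, 4.18], [0, 3.07], [-2.55, 2.55]. Speed limits (rad/s): [2.22, 2.22, 2.57, 3.14, 3.14, 3.14].

### API

Orientations are given as [roll, pitch, yaw] about the fixed x, y, z axes, in that order (R = Rz(yaw) Ry(pitch) Rx(roll)).
In Python, from cell import manip gives the robot as it stands.
- The arm moves only by the shell command python3 -m handwheel 'ROWS' [OPENING] [FORCE]. ROWS is JSON, a list of rows, each a list of 2 entries, a list of its own where there are three numbers: the shift along the tool's x, y, z in mm, then the turn about the tool's x in rad. In form: [[[x, y, z], spin], ...]. A call has exactly 10 rows; each row shifts and turns the commanded pose from where the row before left it, along the tool's axes as they then stand; what a row does not reach is not made up. A row lasts 1/8 s, in which the tool goes at most 62.5 mm and 10.7 degrees, less where a joint would pass 70% of its speed; a pose out of reach is approached as far as the arm can. A call with a gripper value outside its range is refused whole. OPENING is the closure in counts, from 0 (fully open) to 255 (shut), set as the call begins (- or left out, the last holds). The fingers move at their own pace and stop on an object; FORCE is the grip in N (left out, the last holds). Time passes only in rows, so rows that do not move let the fingers close, or fill a call up. It gives the time, the measured TCP pose, the force and the opening at its end, in the units of the state.
- manip.read_state(): the state, without advancing time (a new reading comes with each control period).
- manip.camera(name): name is "scene" or "top" or "wrist"; returns a dict with "pixels" (420x560x3 uint8, red, green, blue), "z_map" (420x560 float32, mm along the optical axis (not along the pixel's ray), 0 where there is no reading), "mtx" (3x3 intrinsics, pixels), "k1" (the pictures are not rectified: a ray, as slopes to the right and down, at radius r is drawn at 1 + k1 r^2 times it, then the intrinsics apply), "xyz" and "orientation" of the camera in the world. Camera axes: x right, y up, looking along -z (the intrinsics and any distortion apply to the point x, -y, -z); pixel columns grow to the right and rows downward; lengths in mm; the calibration is good to about 2 mm. A picture is of the moment at which its call begins.
- manip.sign_off(): hands the job in, once; it reports no verdict.
Trained networks look in the newest picture that a camera, given by its name, has taken for a name from the list of things; names that differ only in an ending like _2 or _b are one class to them, and where a whole thing is asked for, a point or a joint stands for the part that bears it (a point fixed in the world has none). Each returns a list of dicts, best first, with "confidence" (0 to 1); they miss things now and then, are a little off and sometimes report something else, mostly with a low value. They report only what shows in the picture. A call takes as long as a camera call. They do not tell look-alikes from the thing itself.
- manip.cut_out(target, camera): "region" (420x560 bool, what is visible of it) and "centre" ([column, row] in pixels, amid what is visible of it).
The state is a dict: "clock": time; "joints": joint angles; "qd": joint speeds; "effort": joint torques, N m; "eef_pos": TCP position; "eef_rot": TCP orientation; "wrist_force": force on the tool from outside, world axes, zero at the start; "moment": the same for the moment, N m; "finger_gap": finger opening in mm.
Only numpy, scipy, OpenCV 4.12 (cv2) and the standard library are available. Lean on these libraries where they do the work, as an engineer would, in place of code of your own. Each camera call takes 0.05 s, during which the arm holds its last target. There are 200 camera calls.

### The job

One of the two outer tins on the swivel stand is taller than the others: bring it round to the pointer on the guest side, one station over. The wheel is locked by the spring pin, so draw the pin up by its bar handle, park it up with a quarter turn and let go, turn the wheel by its central T-handle, then take the pin's handle again, turn it back and let the pin drop fully home into the next hole. Do not push on the tins, keep them standing upright on the wheel, and leave the dish, spoon and bell where they are.

Things in the scene. Friction and masses are not known exactly. Their poses are not given: they have to be found in the camera images.
- stand: Fixed swivel display stand. Origin: centre of its underside on the counter, on the wheel's upright axis; +x points to the guest-side pointer (upright tab 154 mm from the axis, 30 mm high). Opposite stands the pin's bracket: pin axis at x = -118, y = 0 mm in this frame, bracket out to x = -180 mm, 66 mm high, with a slotted collar round the pin up to 90 mm.
- wheel: Round wooden wheel on the stand, 260 mm across, top face 34 mm above the counter; frame as the stand's at the start. Turns freely either way about the upright axis (friction about 0.06 N m). Six stations (pale discs, 78 mm from the axis) and six index holes (118 mm from the axis) 60 degrees apart, in line: with the pin in a hole, a station is at the pointer.
- guest_mark (a point): Fixed point where the tin at the pointer must stand: 78 mm from the axis along the stand's +x, at the wheel's top face, 34 mm above the counter.
- wheel_grip (a point): Centre of the black T-handle bar on the wheel's central column, 150 mm above the counter on the wheel's axis. The bar is 80 mm long along the point's y axis, 14 mm thick (x), 20 mm high; column 14 mm across. It turns with the wheel; at the start the bar lies along the stand's y axis.
- pin_grip (a point): Centre of the black bar handle on top of the index pin, 120 mm above the counter with the pin home. The bar is 64 mm long along the point's y axis, 12 mm thick (x), 18 mm high; stem 10 mm across. It rises and turns with the handle; at the start the bar lies along the stand's y axis.
- index_pin (a joint): Lift of the index pin, m: 0 home, 0.010 its rounded tip (10 mm across) rides on the wheel, 0.013 parked, 0.021 upper stop. A spring pulls it down with 5 N at home to 8 N at the stop. The hole leaves 1.5 mm of play each way along the rim. Let down between holes, the pin rides on the wheel and drops in when a hole comes under it; it then stops the wheel.
- pin_head (a joint): Turn of the pin's handle, rad, counter-clockwise from above, stops at -0.05 and 1.75. A cross lug runs in the collar's slot: the handle turns only when lifted over 13 mm. Turned by 0.6 or more (best 1.57) and let down, the lug rests on the collar and the pin stays parked at 13 mm, tip 3 mm clear of the wheel. Turned back to within 0.15 of 0 the lug falls into the slot and the spring drives the pin down.
- tall_tin: Tall tin: loose closed metal tin with screw lid, 54 mm across, 74 mm high (the others are 42 mm); origin under its centre. Stands on the station 60 degrees to one or other side of the pointer.
- short_tin: Short tin, loose, 54 mm across, 42 mm high; origin under its centre. On the station 60 degrees to the other side of the pointer.
- served_tin: Another short tin, loose, 54 mm across, 42 mm high; origin under its centre. At the start on the station at the pointer.
- dish: Bystander: loose glazed clay dish, 110 mm across, 36 mm high; origin under its centre.
- spoon: Bystander: loose steel tasting spoon, 165 mm long, lying flat on the counter along its x axis.
- bell: Bystander: loose brass-look plastic bell, 48 mm across, 64 mm high; origin under its centre.
Not all that is in view belongs to the job. Leave any pink or turquoise look-alike of the tall_tin alone. What is shaped like the served_tin but orange is not meant.

How it is judged:
By the outcome, as a careful person would: the job done as asked, in the order asked, and still so for the second after the job is handed in, with the robot touching nothing.
It also fails if it takes over 72 s, if anything falls off the work surface, if the arm or the gripper's body presses on something with over 40 N, if the wrist force passes 120 N, or if a joint passes its speed limit or range.

## Working session

There is one attempt and no reset: what is moved stays moved. The work goes in short steps, Python scripts to look and compute and a shell command to move; the robot and the scene stay as the last step left them, time stands still between calls to the robot, and variables do not carry over. Pictures are saved under pics/ and viewed, about 8 in all and at most 12, crops included, and the job is handed in when it is done.

```bash
mkdir -p pics; cat > h.py <<'E'
import numpy as np, cv2
from cell import manip
from scipy.spatial.transform import Rotation as R
def rays(c,uv):
    n=cv2.undistortPoints(np.array(uv,float).reshape(-1,1,2),np.array(c["mtx"],float),np.array([c["k1"],0,0,0,0.])).reshape(-1,2)
    return n
def world(c,uv,z):
    n=rays(c,uv); z=np.asarray(z,float).reshape(-1,1)
    p=np.c_[n[:,0:1]*z,-n[:,1:2]*z,-z]
    return p@R.from_euler('xyz',c["orientation"]).as_matrix().T+np.array(c["xyz"])
def proj(c,P):
    p=(np.atleast_2d(P)-np.array(c["xyz"]))@R.from_euler('xyz',c["orientation"]).as_matrix()
    n=np.c_[p[:,0],-p[:,1]]/-p[:,2:3]; r2=(n**2).sum(1,keepdims=True); n=n*(1+c["k1"]*r2)
    m=np.array(c["mtx"]); return n*[m[0,0],m[1,1]]+m[:2,2]
def cloud(c,mask):
    v,u=np.nonzero(mask&(c["z_map"]>0)); return world(c,np.c_[u,v],c["z_map"][v,u])
def save(c,name,crop=None,s=1):
    im=c["pixels"][:,:,::-1]
    if crop: im=im[crop[1]:crop[3],crop[0]:crop[2]]
    cv2.imwrite("pics/"+name,cv2.resize(im,None,fx=s,fy=s,interpolation=cv2.INTER_CUBIC))
E
python3 - <<'E'
from h import *
for cam in ("top","scene"):
    c=manip.camera(cam); save(c,cam+"1.png")
    print(cam,np.round(c["xyz"]),np.round(c["orientation"],2))
    for n in ["stand","wheel","wheel_grip","pin_grip","tall_tin","short_tin","served_tin","dish","spoon","bell"]:
        for d in manip.cut_out(n,cam):
            if d["confidence"]<.3: continue
            P=cloud(c,d["region"])
            if len(P)==0: continue
            print(n,round(d["confidence"],2),np.round(d["centre"]),len(P),"med",np.round(np.median(P,0)),"z95",np.round(np.percentile(P[:,2],95)))
print(manip.read_state())
E
```

```text
top [569.  21. 970.] [ 0.08  0.01 -1.58]
stand 0.81 [317. 231.] 8843 med [599. -70.  34.] z95 127.0
wheel 0.96 [317. 227.] 7925 med [604. -74.  34.] z95 46.0
wheel_grip 0.72 [319. 230.] 8199 med [606. -75.  34.] z95 46.0
pin_grip 0.73 [313. 276.] 145 med [505. -48. 129.] z95 131.0
tall_tin 0.86 [267. 125.] 581 med [835.  40.  73.] z95 76.0
tall_tin 0.79 [296. 196.] 557 med [669. -20. 107.] z95 110.0
tall_tin 0.79 [335. 126.] 627 med [ 836. -112.   73.] z95 76.0
short_tin 0.81 [353. 212.] 488 med [ 642. -150.   75.] z95 78.0
served_tin 0.84 [412. 156.] 548 med [ 772. -296.   41.] z95 44.0
served_tin 0.76 [329. 187.] 499 med [694. -97.  75.] z95 78.0
served_tin 0.68 [317. 230.] 8669 med [599. -70.  34.] z95 127.0
dish 0.84 [227. 198.] 1670 med [683. 134.  16.] z95 35.0
dish 0.7 [329. 188.] 492 med [694. -97.  75.] z95 78.0
spoon 0.78 [396. 268.] 676 med [ 504. -264.   12.] z95 20.0
spoon 0.6 [315. 233.] 8659 med [599. -70.  34.] z95 127.0
bell 0.85 [397. 211.] 301 med [ 638. -264.   17.] z95 61.0
scene [1025. -250.  819.] [0.61 0.01 0.95]
stand 0.82 [236. 261.] 7732 med [621. -82.  35.
[... 842 characters left out ...]
 med [ 650. -268.   18.] z95 61.0
{'clock': 1.1, 'joints': array([ 1.14744311e+00,  2.99895132e-01,  1.52101888e+00, -4.69648573e-06,
        1.32067213e+00, -6.66081327e-02]), 'qd': array([ 1.56565746e-03,  8.03793696e-04,  4.54037153e-04, -2.86204170e-04,
        2.38123235e-05,  1.78779054e-03]), 'effort': array([ 1.27119900e-03, -5.31661034e+01, -3.52927279e+01,  7.08903582e-02,
        2.12053960e-02, -4.77627623e-05]), 'eef_pos': array([192.07818079, 515.35878716, 216.44025943]), 'eef_rot': array([0.89477871, 1.57078838, 0.53803479]), 'wrist_force': array([ 0.94080748, -0.72186785,  0.39016241]), 'moment': array([-0.0412263 ,  0.02968274,  0.01606365]), 'finger_gap': 94.06430082099097}
```

```bash
python3 -c "
import cv2,numpy as np
a=cv2.imread('pics/top1.png');b=cv2.imread('pics/scene1.png')
cv2.imwrite('pics/both.png',cv2.resize(np.vstack([a,b]),None,fx=.71,fy=.71,interpolation=cv2.INTER_AREA))"; ls
```

```text
h.py
pics
```

View pics/top1.png

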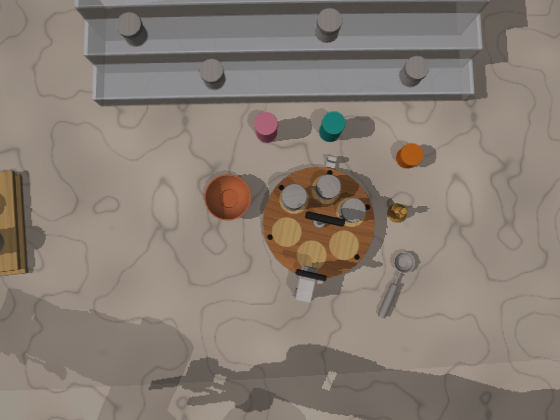

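View pics/scene1.png

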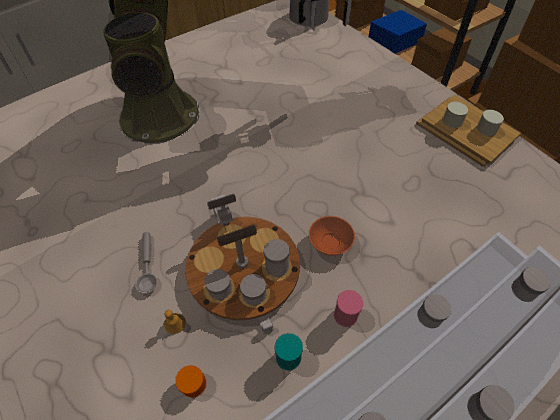

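The top view shows the wheel at about (317,225), with the pin bar at (311,275) and the pointer at (332,160). Candidates for the tall tin:
- Grey tin at (294,198) in the top view, with its top at 108 mm. It stands on the wheel.
- Pink tin at (266,127) and turquoise tin at (332,126). Both stand on the counter, so they are the look-alikes.

The grey one fits: it is on the wheel and its top is at 34+74 mm. I'll confirm it with a crop and fit the axis.

```bash
cat >> h.py <<'E'
def bar(c,zlo,zhi,ctr,rad):
    P=cloud(c,np.ones((420,560),bool)); k=(P[:,2]>zlo)&(P[:,2]<zhi)&(np.hypot(*(P[:,:2]-ctr).T)<rad); P=P[k]
    if len(P)<8: return None
    r=cv2.minAreaRect(P[:,:2].astype(np.float32)); bx=cv2.boxPoints(r)
    e=[bx[1]-bx[0],bx[2]-bx[1]]; e=max(e,key=np.linalg.norm)
    return len(P),np.round(r[0],1),np.round(r[1],1),"yaw_y %.3f"%(((np.arctan2(e[1],e[0])+np.pi)%np.pi)),"z %.1f"%np.median(P[:,2])
E
python3 - <<'E'
from h import *
for cam in ("top","scene"):
    c=manip.camera(cam)
    if cam=="top": save(c,"crop.png",(220,100,440,320),3)
    C=np.array([618.,-77.])
    print(cam,"T",bar(c,154,168,C,60),"P",bar(c,122,135,np.array([505,-48]),60))
    for n,z,q in [("tall",108,(672,-22)),("served",76,(696,-98)),("short",76,(645,-150))]:
        P=cloud(c,np.ones((420,560),bool)); k=(abs(P[:,2]-z)<5)&(np.hypot(*(P[:,:2]-q).T)<40)
        (x,y),r=cv2.minEnclosingCircle(P[k][:,:2].astype(np.float32)); print(n,k.sum(),round(x),round(y),round(r,1))
    P=cloud(c,np.ones((420,560),bool)); k=(abs(P[:,2]-34)<5)&(np.hypot(*(P[:,:2]-C).T)<160)
    (x,y),r=cv2.minEnclosingCircle(P[k][:,:2].astype(np.float32)); print("wheel",round(x),round(y),round(r))
E
```

```text
top T (279, array([619.8, -79. ]), array([79.9, 14.2]), 'yaw_y 1.338', 'z 159.1') P (179, array([504.9, -51.3]), array([63.5, 11.9]), 'yaw_y 1.326', 'z 128.2')
tall 487 672 -20 26.7
served 447 698 -99 26.9
short 456 643 -152 27.1
wheel 634 -82 143
scene T (277, array([621.3, -78.2]), array([79., 15.]), 'yaw_y 1.324', 'z 159.9') P (170, array([507. , -50.4]), array([63.8, 13.7]), 'yaw_y 1.314', 'z 128.6')
tall 466 673 -20 27.2
served 501 698 -98 27.4
short 474 645 -151 27.7
wheel 618 -83 158
```

View pics/crop.png

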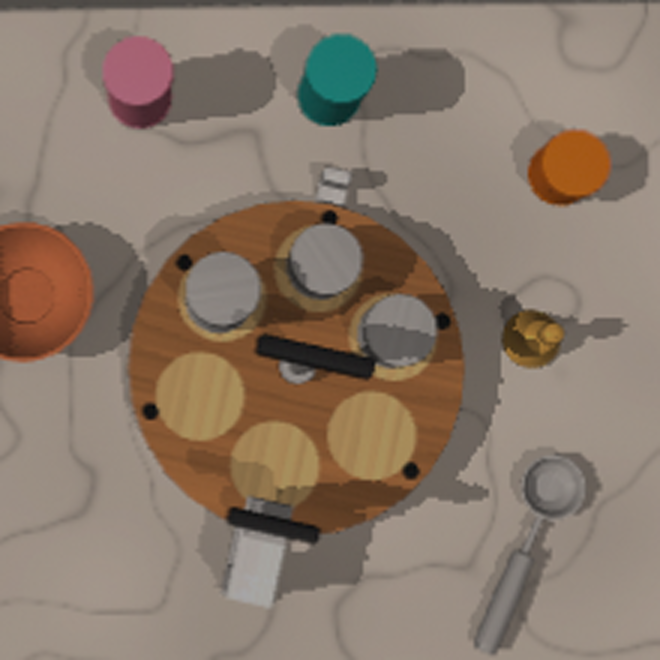

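The crop confirms it: the tall grey tin sits at crop (222,290), on the stand's +y side. The wheel therefore has to turn −60°, which is clockwise from above. Fitted values: axis at (620.5,−78.5), pin at (506,−51), and stand yaw about −0.236. The axis-to-pin distance comes out at 117.8 mm against the stated 118.

```bash
cat >> h.py <<'E'
def go(P,yaw):
    s=manip.read_state(); M=R.from_euler('xyz',s["eef_rot"]).as_matrix()
    d=M.T@(np.array(P)-s["eef_pos"]); y=np.arctan2(M[1,1],M[0,1])
    print("t %.2f"%s["clock"],"pos",np.round(s["eef_pos"],1),"yaw_y %.3f"%y,"down",np.round(M[:,0],3),"shift",np.round(d,1),"spin %.3f"%(-((yaw-y+np.pi)%(2*np.pi)-np.pi)),"F",np.round(s["wrist_force"],1),"M",np.round(s["moment"],2),"gap %.1f"%s["finger_gap"],"j6 %.2f"%s["joints"][5])
E
python3 -m handwheel '[[[0,-42,49],0],[[0,-42,49],0],[[0,-42,49],0],[[0,-42,49],0],[[0,-42,49],0],[[0,-42,49],0],[[0,-42,49],0],[[0,-42,49],0],[[0,-42,49],0],[[0,-42,49],0]]' 128 20
python3 -m handwheel '[[[0,0,0],0.15],[[0,0,0],0.15],[[0,0,0],0.15],[[0,0,0],0.15],[[0,0,0],0.15],[[0,0,0],0.15],[[0,0,0],0.15],[[0,0,0],0.15],[[0,0,0],0.15],[[0,0,0],0.1]]'
python3 -c "
from h import *
go((506,-51,112),-0.236)
c=manip.camera('wrist'); save(c,'w1.png'); print(c['xyz'])
print(bar(c,122,135,np.array([506,-51]),60))
print(bar(c,154,168,np.array([620,-78]),60))
"
```

```text
clock: 2.45
eef_pos: [495.4, -33.6, 216.7]
eef_rot: [0.33, 1.57, -0.027]
wrist_force: [0.1, 1.1, 0.6]
finger_gap: 46.7
clock: 3.7
eef_pos: [494.7, -31.5, 216.5]
eef_rot: [1.541, 1.571, -0.269]
wrist_force: [1.0, 0.9, 0.3]
finger_gap: 46.6
t 3.70 pos [494.7 -31.5 216.5] yaw_y -0.240 down [ 0. -0. -1.] shift [104.5  15.6  16.2] spin -0.004 F [1.  0.9 0.3] M [-0.09  0.09  0.02] gap 46.6 j6 0.10
[511.4260991   39.45385827 383.98983396]
(860, array([505.9, -50.6]), array([63.2, 11.8]), 'yaw_y 1.338', 'z 127.8')
(1578, array([620.4, -75.6]), array([73.2, 15. ]), 'yaw_y 1.329', 'z 158.8')
```

```bash
python3 -m handwheel '[[[0,7.8,8],0],[[0,7.8,8],0],[[15,0,0],0],[[20,0,0],0],[[20,0,0],0],[[20,0,0],0],[[15,0,0],0],[[10,0,0],0],[[4,0,0],0],[[0,0,0],0]]'
python3 -m handwheel '[[[0,0,0],0],[[0,0,0],0],[[0,0,0],0],[[0,0,0],0],[[0,0,0],0],[[0,0,0],0],[[0,0,0],0],[[0,0,0],0],[[0,0,0],0],[[0,0,0],0]]' 255 40
python3 -c "
from h import *
go((506,-51,112),-0.236)"
```

```text
clock: 5.0
eef_pos: [506.2, -50.7, 112.6]
eef_rot: [1.686, 1.571, -0.121]
wrist_force: [0.5, -0.0, -0.2]
finger_gap: 46.9
clock: 6.25
eef_pos: [506.3, -50.8, 112.6]
eef_rot: [1.573, 1.57, -0.234]
wrist_force: [3.9, -1.3, 1.1]
finger_gap: 11.4
t 6.25 pos [506.3 -50.8 112.6] yaw_y -0.236 down [ 0. -0. -1.] shift [ 0.6 -0.2  0.3] spin 0.000 F [ 3.9 -1.3  1.1] M [-0.22 -0.63 -0.  ] gap 11.4 j6 0.06
```

```bash
python3 -m handwheel '[[[-3,0,0],0],[[-3,0,0],0],[[-3,0,0],0],[[-3,0,0],0],[[-3,0,0],0],[[-2,0,0],0],[[0,0,0],0],[[0,0,0],0],[[0,0,0],0],[[0,0,0],0]]'
python3 -c "
from h import *
go((506,-51,129),-0.236)"
```

```text
clock: 7.5
eef_pos: [506.1, -50.7, 128.8]
eef_rot: [-1.489, 1.57, 2.987]
wrist_force: [6.2, -0.5, -7.9]
finger_gap: 11.6
t 7.50 pos [506.1 -50.7 128.8] yaw_y -0.236 down [-0.  0. -1.] shift [-0.2  0.   0.3] spin -0.000 F [ 6.2 -0.5 -7.9] M [-0.3  -1.25 -0.02] gap 11.6 j6 0.06
```

Lifted about 16–17 mm, and the force on the wrist (−7.9 N) is the spring pulling. Next I turn the handle 1.57 rad counter-clockwise.

```bash
python3 -m handwheel '[[[0,0,0],-0.15],[[0,0,0],-0.16],[[0,0,0],-0.16],[[0,0,0],-0.16],[[0,0,0],-0.16],[[0,0,0],-0.16],[[0,0,0],-0.16],[[0,0,0],-0.16],[[0,0,0],-0.15],[[0,0,0],-0.15]]'
python3 -c "
from h import *
go((506,-51,125),1.335)"
python3 -m handwheel '[[[0,0,0],0],[[0,0,0],0],[[1,0,0],0],[[1,0,0],0],[[1,0,0],0],[[1,0,0],0],[[0,0,0],0],[[0,0,0],0],[[0,0,0],0],[[0,0,0],0]]'
python3 -c "
from h import *
go((506,-51,125),1.335)"
```

```text
clock: 8.75
eef_pos: [506.1, -50.7, 128.8]
eef_rot: [3.031, 1.57, 2.799]
wrist_force: [7.2, 0.4, -8.0]
finger_gap: 11.7
t 8.75 pos [506.1 -50.7 128.8] yaw_y 1.339 down [-0.  0. -1.] shift [ 3.8 -0.3  0. ] spin 0.004 F [ 7.2  0.4 -8. ] M [-0.2  -1.39 -0.05] gap 11.7 j6 -1.51
clock: 10.0
eef_pos: [506.1, -50.7, 125.4]
eef_rot: [0.758, 1.571, 0.521]
wrist_force: [4.6, 0.2, -2.1]
finger_gap: 11.4
t 10.00 pos [506.1 -50.7 125.4] yaw_y 1.334 down [ 0.  0. -1.] shift [ 0.4 -0.3 -0.1] spin -0.001 F [ 4.6  0.2 -2.1] M [-0.14 -0.98  0.02] gap 11.4 j6 -1.51
```

```bash
python3 -m handwheel '[[[0,0,0],0],[[0,0,0],0],[[0,0,0],0],[[0,0,0],0],[[-10,0,0],0],[[-20,0,0],0],[[-25,0,0],0],[[-25,0,0],0],[[-10,0,0],0],[[0,0,0],0]]' 128
python3 -m handwheel '[[[0,0,0],0.15],[[0,0,0],0.16],[[0,0,0],0.16],[[0,0,0],0.16],[[0,0,0],0.16],[[0,0,0],0.16],[[0,0,0],0.16],[[0,0,0],0.16],[[0,0,0],0.15],[[0,0,0],0.15]]'
python3 -c "
from h import *
go((620.5,-77.5,142),-0.236)
c=manip.camera('wrist'); save(c,'w2.png')
print(bar(c,133,147,np.array([506,-51]),60))
print(bar(c,154,168,np.array([620,-78]),60))
c=manip.camera('scene'); print(bar(c,133,147,np.array([506,-51]),60))
print(bar(c,154,168,np.array([620,-78]),60))
"
```

```text
clock: 11.25
eef_pos: [506.2, -50.7, 215.7]
eef_rot: [0.079, 1.57, -0.157]
wrist_force: [0.5, 0.3, -0.9]
finger_gap: 47.0
clock: 12.5
eef_pos: [505.7, -50.7, 214.3]
eef_rot: [-1.499, 1.569, 2.973]
wrist_force: [0.7, 0.6, 0.3]
finger_gap: 46.5
t 12.50 pos [505.7 -50.7 214.3] yaw_y -0.241 down [-0.002  0.    -1.   ] shift [ 72.  118.   -1.4] spin -0.005 F [0.7 0.6 0.3] M [-0.05  0.09 -0.02] gap 46.5 j6 0.07
(1094, array([505.7, -51.1]), array([12.8, 64. ]), 'yaw_y 2.902', 'z 140.4')
(1732, array([619.8, -78.6]), array([79.1, 13.8]), 'yaw_y 1.332', 'z 158.8')
(134, array([507.1, -50.2]), array([12. , 63.2]), 'yaw_y 2.909', 'z 141.9')
(277, array([621.7, -78.1]), array([79.5, 14.6]), 'yaw_y 1.331', 'z 159.9')
```

The pin is parked, with the bar top at about 141 mm and turned a quarter. Now to the T-handle.

```bash
python3 -m handwheel '[[[0,30,0],0],[[0,40,0],0],[[0,38,0],0],[[0,10,0],0],[[12,0,0],0],[[20,0,0],0],[[20,0,0],0],[[14,0,0],0],[[6,0,0],0],[[0,0,0],0]]'
python3 -m handwheel '[[[0,0,0],0],[[0,0,0],0],[[0,0,0],0],[[0,0,0],0],[[0,0,0],0],[[0,0,0],0],[[0,0,0],0],[[0,0,0],0],[[0,0,0],0],[[0,0,0],0]]' 255 40
python3 -c "
from h import *
go((620.7,-78.4,142),-0.236)"
```

```text
clock: 13.85
eef_pos: [620.7, -78.3, 143.5]
eef_rot: [-1.614, 1.571, 2.862]
wrist_force: [-0.5, 0.7, 0.1]
finger_gap: 46.7
clock: 15.1
eef_pos: [621.2, -78.4, 143.6]
eef_rot: [1.639, 1.57, -0.167]
wrist_force: [4.8, -1.3, -1.2]
finger_gap: 13.5
t 15.10 pos [621.2 -78.4 143.6] yaw_y -0.236 down [ 0.001 -0.    -1.   ] shift [ 1.6 -0.5  0.1] spin -0.000 F [ 4.8 -1.3 -1.2] M [-0.21 -0.84 -0.05] gap 13.5 j6 0.05
```

```bash
python3 -m handwheel '[[[0,0,0],0.02],[[0,0,0],0.04],[[0,0,0],0.06],[[0,0,0],0.06],[[0,0,0],0.06],[[0,0,0],0.06],[[0,0,0],0.06],[[0,0,0],0.06],[[0,0,0],0.06],[[0,0,0],0.06]]'
python3 -m handwheel '[[[0,0,0],0.06],[[0,0,0],0.06],[[0,0,0],0.06],[[0,0,0],0.06],[[0,0,0],0.06],[[0,0,0],0.06],[[0,0,0],0.06],[[0,0,0],0.047],[[0,0,0],0.03],[[0,0,0],0.01]]'
python3 -m handwheel '[[[0,0,0],0],[[0,0,0],0],[[0,0,0],0],[[0,0,0],0],[[0,0,0],0],[[0,0,0],0],[[0,0,0],0],[[0,0,0],0],[[0,0,0],0],[[0,0,0],0]]' 128
python3 -m handwheel '[[[-10,0,0],0],[[-25,0,0],0],[[-25,0,0],0],[[-12,0,0],0],[[0,-20,0],0],[[0,-20,0],0],[[0,-20,0],0],[[0,0,0],0],[[0,0,0],0],[[0,0,0],0]]'
python3 -c "
from h import *
go((506,-50.8,125),1.335)
for n in ('top','scene','wrist'):
    c=manip.camera(n); save(c,n+'3.png')
    print(n,bar(c,154,168,np.array([620.7,-78.4]),60))
    P=cloud(c,np.ones((420,560),bool))
    for nm,z,th in (('tall',108,0),('served',76,-1.047),('short',76,-2.094)):
        q=np.array([620.7,-78.4])+78*np.array([np.cos(th-.236),np.sin(th-.236)])
        k=(abs(P[:,2]-z)<5)&(np.hypot(*(P[:,:2]-q).T)<40)
        if k.sum()>20:
            (x,y),r=cv2.minEnclosingCircle(P[k][:,:2].astype(np.float32)); print(nm,np.round(q),round(x),round(y),round(r,1))
"
```

```text
clock: 16.35
eef_pos: [621.3, -78.5, 143.6]
eef_rot: [2.064, 1.569, -0.285]
wrist_force: [6.4, -1.4, -1.6]
finger_gap: 13.3
clock: 17.6
eef_pos: [621.3, -78.6, 143.6]
eef_rot: [2.503, 1.569, -0.351]
wrist_force: [7.3, -2.8, -1.0]
finger_gap: 13.6
clock: 18.85
eef_pos: [620.9, -78.3, 143.4]
eef_rot: [2.622, 1.571, -0.232]
wrist_force: [-0.0, 0.3, 1.0]
finger_gap: 46.9
clock: 20.1
eef_pos: [603.9, -21.3, 215.3]
eef_rot: [0.12, 1.571, -2.734]
wrist_force: [-0.0, -0.5, -0.3]
finger_gap: 46.4
t 20.10 pos [603.9 -21.3 215.3] yaw_y -1.284 down [-0. -0. -1.] shift [ 90.3   0.6 102.2] spin -2.619 F [-0.  -0.5 -0.3] M [-0.02  0.17  0.  ] gap 46.4 j6 1.19
top None
tall [697. -97.] 697 -95 26.6
served [ 643. -153.] 641 -175 18.9
scene (265, array([621.3, -77.8]), array([80.4, 14.9]), 'yaw_y 0.287', 'z 160.1')
tall [697. -97.] 698 -94 27.3
served [ 643. -153.] 643 -155 26.9
short [ 567. -135.] 569 -136 27.5
wrist (1616, array([621. , -78.9]), array([79.3, 14.4]), 'yaw_y 0.290', 'z 158.9')
tall [697. -97.] 697 -95 27.3
served [ 643. -153.] 643 -156 27.1
short [ 567. -135.] 570 -137 26.6
```

View pics/scene3.png

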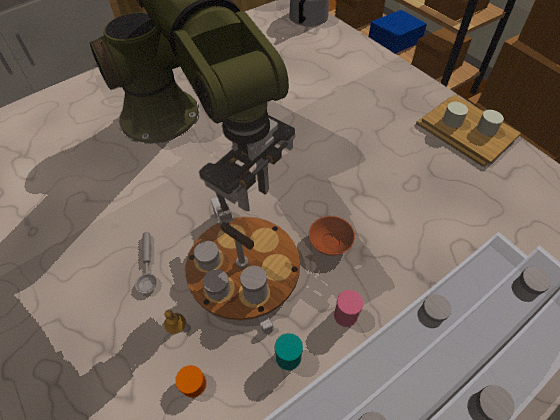

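The scene shows the tall tin upright at (254,285) beside the pointer, with the short tins at (217,285) and (207,255). The T-handle turned 1.045 rad, so the next hole is under the pin. Back to the pin handle.

```bash
python3 -m handwheel '[[[0,0,30],0],[[0,0,40],0],[[0,0,32],0],[[0,0,0],-0.16],[[0,0,0],-0.17],[[0,0,0],-0.17],[[0,0,0],-0.17],[[0,0,0],-0.17],[[0,0,0],-0.17],[[0,0,0],-0.17]]'
python3 -m handwheel '[[[0,0,0],-0.17],[[0,0,0],-0.17],[[0,0,0],-0.17],[[0,0,0],-0.17],[[0,0,0],-0.17],[[0,0,0],-0.17],[[0,0,0],-0.17],[[0,0,0],-0.16],[[0,0,0],-0.09],[[0,0,0],0]]'
python3 -c "
from h import *
go((506,-50.8,125),1.335)
c=manip.camera('wrist'); print(bar(c,133,147,np.array([506,-51]),60))"
```

```text
clock: 21.5
eef_pos: [506.0, -50.0, 215.5]
eef_rot: [1.381, 1.571, -0.287]
wrist_force: [-0.9, 0.6, -0.3]
finger_gap: 47.0
clock: 22.75
eef_pos: [506.0, -49.9, 215.5]
eef_rot: [-0.013, 1.571, -0.248]
wrist_force: [-1.1, -0.3, -0.2]
finger_gap: 46.4
t 22.75 pos [506.  -49.9 215.5] yaw_y 1.336 down [ 0. -0. -1.] shift [90.5 -0.9  0.2] spin 0.001 F [-1.1 -0.3 -0.2] M [ 0.    0.03 -0.03] gap 46.4 j6 -1.51
(998, array([504.7, -51.8]), array([11.5, 63.4]), 'yaw_y 2.910', 'z 140.6')
```

```bash
python3 -m handwheel '[[[10,-0.9,0],0],[[20,0,0],0],[[20,0,0],0],[[20,0,0],0],[[15,0,0],0],[[5,0,0],0],[[0,0,0],0],[[0,0,0],0],[[0,0,0],0],[[0,0,0],0]]'
python3 -m handwheel '[[[0,0,0],0],[[0,0,0],0],[[0,0,0],0],[[0,0,0],0],[[0,0,0],0],[[0,0,0],0],[[0,0,0],0],[[0,0,0],0],[[0,0,0],0],[[0,0,0],0]]' 255 40
python3 -m handwheel '[[[-2,0,0],0],[[-2,0,0],0],[[0,0,0],0],[[0,0,0],0],[[0,0,0],0.1],[[0,0,0],0.16],[[0,0,0],0.16],[[0,0,0],0.16],[[0,0,0],0.16],[[0,0,0],0.16]]'
python3 -m handwheel '[[[0,0,0],0.16],[[0,0,0],0.16],[[0,0,0],0.16],[[0,0,0],0.14],[[0,0,0],0.05],[[0,0,0],0],[[0,0,0],0],[[0,0,0],0],[[0,0,0],0],[[0,0,0],0]]'
python3 -c "
from h import *
go((506,-50.8,112),-.236)"
```

```text
clock: 24.05
eef_pos: [505.9, -50.7, 125.7]
eef_rot: [0.067, 1.57, -0.167]
wrist_force: [0.2, -0.2, 0.8]
finger_gap: 46.5
clock: 25.3
eef_pos: [505.8, -50.6, 125.4]
eef_rot: [-2.541, 1.571, -2.775]
wrist_force: [-0.2, -0.8, 0.8]
finger_gap: 11.8
clock: 26.55
eef_pos: [506.0, -50.3, 129.4]
eef_rot: [2.11, 1.57, 0.971]
wrist_force: [4.0, 2.5, -8.5]
finger_gap: 11.6
clock: 27.8
eef_pos: [506.3, -50.3, 129.5]
eef_rot: [2.168, 1.569, 0.364]
wrist_force: [5.6, 4.2, -10.0]
finger_gap: 11.9
t 27.80 pos [506.3 -50.3 129.5] yaw_y -0.233 down [ 0.001  0.001 -1.   ] shift [17.5 -0.2  0.6] spin 0.003 F [  5.6   4.2 -10. ] M [ 0.5  -1.02  0.02] gap 11.9 j6 0.06
```

```bash
python3 -m handwheel '[[[2,0,0.3],0],[[2,0,0.3],0],[[2,0,0],0],[[2,0,0],0],[[2,0,0],0],[[2,0,0],0],[[2,0,0],0],[[0,0,0],0],[[0,0,0],0],[[0,0,0],0]]'
python3 -c "
from h import *
go((506,-50.8,112),-.236)"
python3 -m handwheel '[[[0,0,0],0],[[0,0,0],0],[[0,0,0],0],[[0,0,0],0],[[0,0,0],0],[[0,0,0],0],[[0,0,0],0],[[0,0,0],0],[[0,0,0],0],[[0,0,0],0]]' 128
python3 -m handwheel '[[[-10,0,0],0],[[-25,0,0],0],[[-25,0,0],0],[[-25,0,0],0],[[-15,0,0],0],[[0,0,20],0],[[0,0,0],0],[[0,0,0],0],[[0,0,0],0],[[0,0,0],0]]'
python3 -c "
from h import *
go((506,-50.8,112),-.236)
c=manip.camera('wrist'); save(c,'w4.png'); print(bar(c,120,148,np.array([506,-51]),45))
print(bar(c,154,168,np.array([620.7,-78.4]),60))"
```

```text
clock: 29.05
eef_pos: [506.3, -50.5, 115.8]
eef_rot: [2.356, 1.569, 0.552]
wrist_force: [6.1, 5.3, -7.4]
finger_gap: 12.0
t 29.05 pos [506.3 -50.5 115.8] yaw_y -0.233 down [ 0.002  0.001 -1.   ] shift [ 3.8 -0.2  0.3] spin 0.003 F [ 6.1  5.3 -7.4] M [ 0.99 -0.91 -0.02] gap 12.0 j6 0.06
clock: 30.3
eef_pos: [505.7, -51.2, 115.5]
eef_rot: [1.827, 1.571, 0.023]
wrist_force: [0.1, -0.0, 0.3]
finger_gap: 46.7
clock: 31.55
eef_pos: [501.1, -70.3, 215.4]
eef_rot: [-1.77, 1.571, 2.71]
wrist_force: [-0.0, -0.6, 0.9]
finger_gap: 46.6
t 31.55 pos [501.1 -70.3 215.4] yaw_y -0.233 down [-0.  0. -1.] shift [103.4   0.3 -20.1] spin 0.003 F [-0.  -0.6  0.9] M [-0.09  0.06 -0.  ] gap 46.6 j6 0.02
(966, array([505.8, -50.8]), array([63.3, 11.7]), 'yaw_y 1.335', 'z 127.8')
(1851, array([619.5, -79. ]), array([78.9, 14.4]), 'yaw_y 0.293', 'z 158.8')
```

The pin bar top reads 127.8 mm, the same as at the start, so the pin is home. Final overall check.

```bash
python3 -m handwheel '[[[-15,0,0],0],[[-25,0,0],0],[[-25,-20,0],0],[[0,-50,0],0],[[0,-50,0],0],[[0,-20,0],0],[[0,0,0],0],[[0,0,0],0],[[0,0,0],0],[[0,0,0],0]]'
python3 - <<'E'
from h import *
go((506,-50.8,112),-.236)
for n in ('top','scene'):
    c=manip.camera(n); save(c,n+'5.png')
    print(n,'T',bar(c,154,168,np.array([620.7,-78.4]),60),'P',bar(c,120,148,np.array([506,-51]),45))
    P=cloud(c,np.ones((420,560),bool))
    for nm,z,th in (('tall',108,0),('served',76,-1.047),('short',76,-2.094)):
        q=np.array([620.7,-78.4])+78*np.array([np.cos(th-.236),np.sin(th-.236)])
        k=(abs(P[:,2]-z)<5)&(np.hypot(*(P[:,:2]-q).T)<40)
        if k.sum()>20:
            (x,y),r=cv2.minEnclosingCircle(P[k][:,:2].astype(np.float32)); print(nm,np.round(q),round(x),round(y),round(r,1))
    for m in ("dish","spoon","bell"):
        for d in manip.cut_out(m,n)[:1]: print(m,np.round(d["centre"]),np.round(np.median(cloud(c,d["region"]),0)))
E
```

```text
clock: 32.85
eef_pos: [365.1, -38.4, 280.2]
eef_rot: [-1.516, 1.57, 2.964]
wrist_force: [0.2, 0.7, -0.4]
finger_gap: 47.0
t 32.85 pos [365.1 -38.4 280.2] yaw_y -0.233 down [-0.001  0.    -1.   ] shift [168.1 140.1 -20.5] spin 0.003 F [ 0.2  0.7 -0.4] M [-0.06  0.11 -0.04] gap 47.0 j6 0.03
top T (276, array([620. , -79.1]), array([79.2, 14.3]), 'yaw_y 0.289', 'z 159.3') P (183, array([505. , -51.2]), array([63.9, 12.2]), 'yaw_y 1.335', 'z 127.9')
tall [697. -97.] 697 -95 26.7
served [ 643. -153.] 642 -156 27.0
short [ 567. -135.] 568 -136 26.8
dish [226. 198.] [683. 134.  17.]
spoon [396. 271.] [ 502. -266.   12.]
bell [398. 210.] [ 638. -265.   13.]
scene T (265, array([621.6, -78. ]), array([80. , 14.1]), 'yaw_y 0.293', 'z 159.9') P (182, array([506.5, -50. ]), array([64.4, 13.9]), 'yaw_y 1.334', 'z 128.6')
tall [697. -97.] 697 -93 27.6
served [ 643. -153.] 643 -155 27.3
short [ 567. -135.] 569 -135 27.5
dish [328. 235.] [674. 143.  18.]
spoon [149. 275.] [ 507. -264.   12.]
bell [174. 321.] [ 650. -268.   20.]
```

View pics/scene5.png

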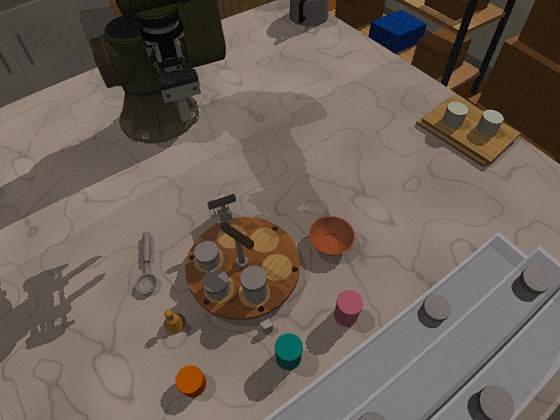

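The scene shows the tall tin upright at the pointer at (254,285) and the pin handle down and in line at (221,203). The dish, spoon and bell are where they were, and the arm is clear.

```bash
python3 -c "
from cell import manip; print(manip.sign_off())"
```

```text
the job is handed in; nothing more can be done
None
```

The tall tin is at the guest-side pointer, the pin is back home in the next hole, and the job is handed in at about 33 s on the clock.

**What I did:** I drew the pin up about 16 mm, parked it with a quarter turn and let go. I then turned the wheel 60° clockwise by the T-handle, took the pin's handle again, turned it back and let the pin drop.

**Last checks:**
- **Pin:** the bar top reads 128 mm, the same as before the job, and its turn matches the start within 0.01 rad.
- **Wheel:** it turned 1.04–1.05 rad, against 1.047 for one station.
- **Tins:** all three stand upright on the wheel. The tall one is about 2–4 mm from the mark by the cameras, similar to the roughly 3 mm it was off its station centre at the start.
- **Bystanders:** dish, spoon and bell are within measuring noise of where they were. One spoon detection shifted by 3–4 pixels, but its measured position agrees to about 2 mm.
- **Forces:** wrist force read at most about 13 N at the end of any move, and the arm was clear of everything at hand-in.

No check failed.

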